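# Roll down a peel-test strip with a roller and park it

### The job

Press the stuck-down tape strip onto its steel test panel with one pass each way: push on the upper half of the black roller with the fingertips so that it rolls out of its parking rest and over the whole strip, and have it stop on the bare steel beyond the strip's far end, short of the panel's edge. Then roll it back over the strip until it settles in its parking rest again. It must roll, not slide; do not lift it, lean hard on it or fling it, keep the fingers off the strip and its fixture, and leave the other things on the bench where they are.

Things in the scene. Friction and masses are not known exactly. Their poses are not given: they have to be found in the camera images.
- roller: loose black roller (hard slippery plastic over steel) with steel end discs, 50 mm in diameter, 45 mm wide, about 0.6 kg; origin at its centre. y = its axis, level, along the fixture's y; x and z turn with it (z up at the start). Parked, its centre is 38 mm above the worktop; on the panel its centre is 39 mm and its top 64 mm up. Pushed at 0.05 m/s it stops within 5 mm once the push ends.
- fixture: roll-down fixture fixed to the worktop, 217 mm long, 76 mm wide. Origin on the worktop on the centre line; +x = rolling direction from parking rest to open far end, z up. Steel track 14 mm above the worktop, its test panel from x = -76 to +88 mm. Grey side guides 48 mm apart (tops 28 mm above the worktop) keep the roller straight.
- rest (a point): middle of the parking rest at track height (fixture x = -90 mm, axes as the fixture's): a shallow V across the track, 28 mm long, 1.5 mm deep, that holds the roller. A level push of a few N at or up to about 12 mm above the roller's middle rolls it out; higher up, from behind, it binds. A grey stop bar behind it (31 to 39 mm towards -x, top 34 mm above the worktop) backs it.
- panel_end (a point): middle of the far edge of the steel panel, at track height (fixture x = +88 mm); the end is open, a roller whose centre passes it falls off. Axes as the fixture's.
- strip: orange tape strip stuck on the panel's centre line, 100 mm long (its x, same way as the fixture's x), 25 mm wide, under 1 mm thick, with a white paper tab at the end near the parking rest; it cannot move. Origin at its centre. Its place along the panel differs from run to run.
- strip_end (a point): far end of the tape strip, on its centre line; bare steel lies from here to the panel's far edge (about 32 to 56 mm).
- sled: friction-test sled: clear plastic block 63 x 63 mm, 12 mm thick, on a dark sole, small knob on top (24 mm high in all); origin at its underside; a bystander, loose
- weight: brass-coloured 33 mm calibration weight with a knob, 50 mm tall; origin at its underside; a bystander, loose
- marker: yellow and blue marker pen lying down, 126 mm long, 16 mm thick; origin at its underside; a bystander, loose
There are look-alikes about, which are no part of the job. Leave any blue look-alike of the roller alone.

How it is judged (in metres and radians):
On the way, in this order (a step that is already met when the one before it is completed fails the run):
1. the roller, rolling and not dragged, is half a turn along its way over the strip (its z axis points down) (x of roller in the frame of fixture between -0.03 and 0.007 m and angle between roller's own z axis and vertical above 2 rad).
2. the roller has come to a stop with its centre beyond the strip's far end and at least 5 mm short of the panel's end (x of roller in the frame of strip above 0.05 m and x of roller in the frame of fixture below 0.083 m and linear speed of roller below 0.015 m/s), for 0.25 s.
3. on the way back the roller again rolls, not dragged, over the strip (its z axis points down there once more) (all of step 1).
At the end, for the whole second after the job is handed in: the roller lies at rest in its parking rest: centre within 5 mm of the rest's middle along the track, its axis across the track within 0.12 rad (x of roller in the frame of fixture between -0.095 and -0.085 m and angle between the y axis of roller and the y axis of fixture, either way round below 0.12 rad and linear speed of roller below 0.01 m/s); the robot touches nothing.
It fails at once if the roller is lifted more than 11 mm off the panel, or falls off it (height (world z) of roller above 0.05 m or height (world z) of roller below 0.033 m).
It fails at once if the robot presses on the roller with more than 30 N (contact force between any of the arm, the fingers and roller above 30 N).
It fails at once if the robot touches the panel or fixture with more than 2 N (contact force between any of the arm, the fingers and fixture above 2 N).
It fails at once if the roller is flung (faster than 0.4 m/s) (linear speed of roller above 0.4 m/s).
It fails at once if the sled, the weight or the marker is shifted more than 15 mm (distance of any of sled, weight, marker from where it was at the start of the episode above 0.015 m).
It also fails if it takes over 64 s, if anything falls off the work surface, if the arm or the gripper's body presses on something with over 40 N, if the wrist force passes 120 N, or if a joint passes its speed limit or range.

### The arm

A 6-joint arm with a two-finger parallel gripper is mounted at the origin on the work surface; the furniture and walls round the work are solid. World frame = base frame: x ahead of the robot, y to its left, z up, the work surface at z = 0. Lengths are in mm, angles in rad, forces in N, time in s.
With the tool pointing down it reaches from about 400 to 925 mm from the base axis. Payload 12.5 kg.
Tool frame: the origin (TCP) lies midway between the tips of the shut fingers; the grasp point (between the pads) lies 19 mm behind it; z points along the fingers, y is the line along which they close (so a half turn about z gives the same grasp; the last joint's range is limited). The gripper opens to 95 mm and grips with 3 to 60 N. Pads are 20 mm wide; open, the fingers measure 119 mm over their backs; the gripper's body (75 mm by 180 mm) begins 59 mm behind the grasp point.
Start: joints at [1.116, 0.491, 1.559, -0, 1.092, -0.106], TCP at [213.591, 587.389, 214.661] pointing down, gripper open.
Joint ranges: [-3.1, 3.1], [-0.84, 2.19], [0.05, 2.79], [-1.13, 4.28], [0.06, 2.93], [-2.69, 2.69]. Speed limits (rad/s): [2.22, 2.22, 2.79, 3.14, 3.14, 3.14].

### API

Orientations are given as [roll, pitch, yaw] about the fixed x, y, z axes, in that order (R = Rz(yaw) Ry(pitch) Rx(roll)).
In Python, from cell import env gives the robot as it stands.
- The arm moves only by the tool arm_command, never from a script. Its argument "targets" is a list of rows, each a list of 5 numbers: the shift along the tool's x, y, z in mm, then the turn about the tool's z in degrees, then the opening, from 0 (shut) to 1 (fully open). In form: [[tx, ty, tz, roll, fingers], ...]. A call has 1 to 5 rows; each row is the pose to reach, as a shift and turn from the pose commanded when the call began, along the tool's axes at that moment; what a row does not reach only later rows make up. A row lasts 1/10 s, in which the tool goes at most 50 mm and 8.59 degrees, less where a joint would pass 70% of its speed; a pose out of reach is approached as far as the arm can. A call with a gripper value outside its range is refused whole. The fingers move at their own pace and stop on an object; the grip force is fixed at half the most. Time passes only in rows, so rows that repeat a pose let the fingers close. It gives the time, the measured TCP pose, the force, the opening and the grip force at its end, in the units of the state.
- env.state(): the state, without advancing time (a new reading comes with each control period).
- env.read_camera(name): name is "scene" or "top" or "wrist"; returns a dict with "frame" (480x640x3 uint8, red, green, blue), "vertical_fov" (degrees; the focal length in pixels is half the picture's height over the tangent of half this angle, whatever the lens; pixels are square), "cx", "cy" (the principal point, pixels), "world_from_camera" (4x4, takes a point from camera to world coordinates); the wrist camera has in their place "hand_eye" (4x4, takes a point from camera to tool coordinates, whose origin is the TCP and whose axes are the flange's). Camera axes: x right, y down, z forward; pixel columns grow to the right and rows downward; lengths in mm; the calibration is good to about 2 mm. A picture is of the moment at which its call begins: read the wrist's pose just before it. There is no depth.
- env.job_done(): hands the job in; it is judged then, once.
The state is a dict: "t": time; "joints": joint angles; "qvel": joint speeds; "tau": joint torques, N m; "eef_pos": TCP position; "tcp_rot": TCP orientation; "ft_force": force on the tool from outside, world axes, zero at the start; "moment": the same for the moment, N m; "opening": opening from 0.0 (shut) to 1.0 (fully open); "grip_force": force on a finger pad.
Only numpy, scipy, OpenCV 4.12 (cv2) and the standard library are available. Lean on these libraries where they do the work, as an engineer would, in place of code of your own. Each camera call takes 0.05 s, during which the arm holds its last target. There are 200 camera calls.

## Working session

There is one attempt and no reset: what is moved stays moved. The work goes in short steps, Python scripts to look and compute and a tool call to move; the robot and the scene stay as the last step left them, time stands still between calls to the robot, and variables do not carry over. Pictures are saved under pics/ and viewed, at most 10 in all, crops included, and the job is handed in when it is done.

Besides the shell and the picture viewer there is one more tool, called after ">>>" by a JSON object that holds its "api" and its "payload". arm_command: Moves the arm, as the interface text tells. Its arguments: {"type":"object","properties":{"targets":{"type":"array","items":{"type":"array","items":{"type":"number"}}}},"required":["targets"]}

```bash
mkdir -p pics; python3 - <<'E'
from cell import env
import cv2,pickle
d={}
for n in("top","scene"):
    c=env.read_camera(n);d[n]=c
    cv2.imwrite(f"pics/{n}0.png",c["frame"][:,:,::-1]);print(n,c["vertical_fov"],c["cx"],c["cy"],c["world_from_camera"])
pickle.dump(d,open("cams.pkl","wb"))
print(env.state())
E
```

```text
top 45.837104785044026 312.553361174014 228.24972779662028 [[-2.29701928e-02 -9.76496354e-01  2.14306420e-01  2.81600505e+02]
 [-9.99730240e-01  2.31731811e-02 -1.56537329e-03 -3.44160178e+02]
 [-3.43758016e-03 -2.14284565e-01 -9.76765227e-01  1.02821260e+03]
 [ 0.00000000e+00  0.00000000e+00  0.00000000e+00  1.00000000e+00]]
scene 55.909883090697996 310.3423765976248 236.82793622369633 [[ 9.98701483e-01 -2.59575614e-02  4.38355211e-02  4.40101293e+02]
 [-5.09444678e-02 -5.10474987e-01  8.58382170e-01 -1.06747408e+03]
 [ 9.54292259e-05 -8.59500723e-01 -5.11134520e-01  4.90689922e+02]
 [ 0.00000000e+00  0.00000000e+00  0.00000000e+00  1.00000000e+00]]
{'t': 0.1, 'joints': array([ 1.11639554e+00,  4.91461316e-01,  1.55941604e+00,  3.42704763e-05,
        1.09168717e+00, -1.05619666e-01]), 'qvel': array([-5.57085461e-04, -3.28578781e-04, -1.18075731e-03, -8.02848913e-05,
        1.63702961e-03, -4.54469511e-04]), 'tau': array([ 2.15471031e-03, -6.13623548e+01, -2.58603573e+01,  6.93471171e-02,
        4.70117619e-02, -7.41559347e-05]), 'eef_pos': array([213.4785154 , 587.1720185 , 214.13428574]), 'tcp_rot': array([-3.14062939e+00, -1.32685919e-04,  2.79279566e+00]), 'ft_force': array([-0.6220136 , -0.81261669,  0.53247425]), 'moment': array([ 0.00971969,  0.05448904, -0.00238202]), 'grip_force': 0.0, 'opening': 1.0010648386286793}
```

View pics/top0.png

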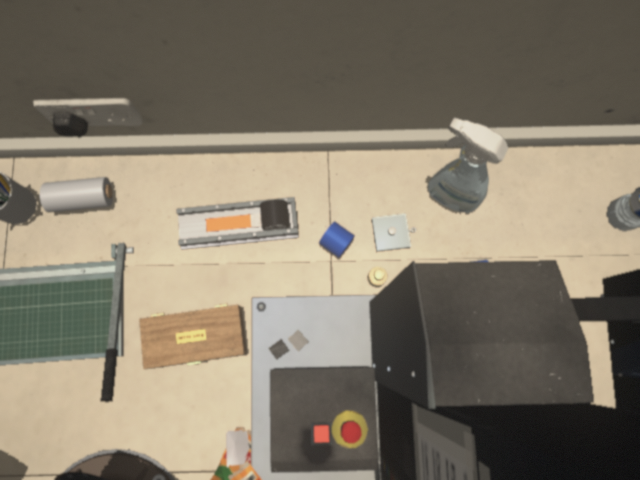

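View pics/scene0.png

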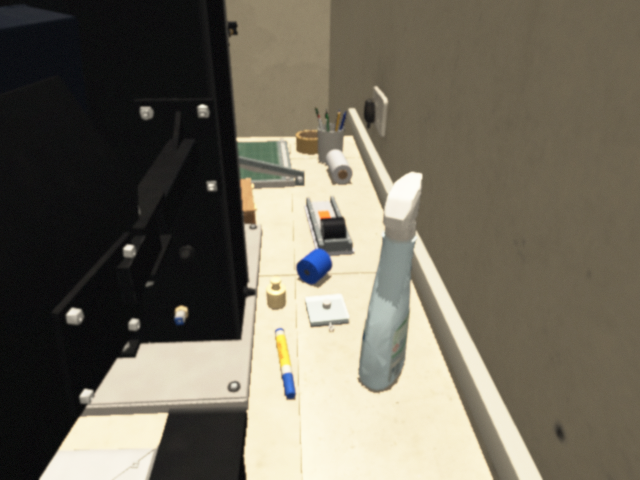

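The top view shows the fixture from (178,225) to (298,218) with the roller parked at its right end (275,214), so the rolling direction is picture-left. The blue look-alike is at (337,239), the sled at (391,232) and the weight at (377,277). The wall is just beyond the fixture.

```bash
cat > h.py <<'E'
import numpy as np
def K(c):
    f=c["frame"].shape[0]/2/np.tan(np.radians(c["vertical_fov"]/2));return f
def ray(c,u,v,z,T=None):
    T=c["world_from_camera"] if T is None else T
    d=T[:3,:3]@np.array([(u-c["cx"])/K(c),(v-c["cy"])/K(c),1]);o=T[:3,3]
    return o+d*(z-o[2])/d[2]
def proj(c,p,T=None):
    T=c["world_from_camera"] if T is None else T
    q=T[:3,:3].T@(np.asarray(p)-T[:3,3]);return np.array([c["cx"]+K(c)*q[0]/q[2],c["cy"]+K(c)*q[1]/q[2]])
E
python3 - <<'E'
import pickle,cv2,numpy as np
from h import *
c=pickle.load(open("cams.pkl","rb"))["top"];im=c["frame"]
a=im.astype(int);m=((a[:,:,0]>200)&(a[:,:,1]<170)&(a[:,:,2]<110)).astype(np.uint8);m[:180]=0;m[260:]=0;m[:,:170]=0;m[:,300:]=0
r=cv2.minAreaRect(np.argwhere(m)[:,::-1].astype(np.float32));print(r)
P=[ray(c,*p,14)[:2].round(1) for p in cv2.boxPoints(r)];print(P)
print("sled",ray(c,391,232,12),"wt",ray(c,377,277,40),"blue",ray(c,337,239,25),"wall",ray(c,240,150,0),ray(c,240,137,20))
cv2.imwrite("pics/crop.png",cv2.resize(im[185:260,165:315,::-1],(800,400),interpolation=cv2.INTER_CUBIC))
E
```

```text
((227.7695770263672, 222.6190643310547), (10.820418357849121, 42.57529067993164), 84.47245788574219)
[array([ 525.6, -150.6]), array([ 531.5, -228.5]), array([ 511.2, -230.4]), array([ 505.3, -152.9])]
sled [ 494.13587021 -489.08754534   12.        ] wt [ 408.49295222 -456.40341533   40.        ] blue [ 480.84163988 -389.34342395   25.        ] wall [ 663.71223368 -210.56016494    0.        ] [ 682.17013643 -213.044374     20.        ]
```

View pics/crop.png

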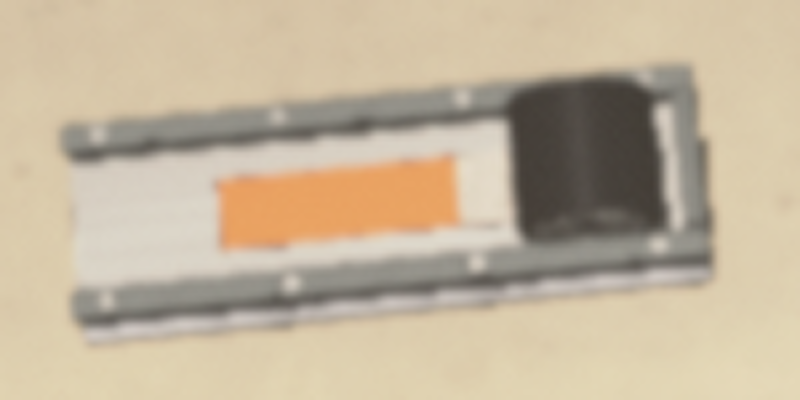

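The crop shows the strip's far end at px 220, the panel's far edge at px 72-80, the guides, and the roller at px 510-665. I'll fit the fixture pose to these points.

```bash
python3 - <<'E'
import pickle,numpy as np
from h import *
from scipy.optimize import least_squares
c=pickle.load(open("cams.pkl","rb"))["top"]
o=lambda p:(165+(p[0]+.5)/5.333-.5,185+(p[1]+.5)/5.333-.5)
# (crop px, fixture x or None, fixture y or None, z)
pts=[((72,165),88,None,14),((78,280),88,None,14),((692,68),-129,None,34),((712,240),-129,None,34),
((280,100),None,-38,28),((650,66),None,-38,28),((85,342),None,38,0),((700,282),None,38,0),((300,295),None,38,28),((690,250),None,38,28)]
# fixture +x ~ world +y, so fixture +y ~ world -x: picture-up = world +x = fixture -y
def F(q,w):
    R=np.array([[np.cos(q[2]),-np.sin(q[2])],[np.sin(q[2]),np.cos(q[2])]]);return R.T@(w[:2]-q[:2])
def res(q):
    r=[]
    for p,x,y,z in pts:
        f=F(q,ray(c,*o(p),z))
        if x is not None:r.append(f[0]-x)
        if y is not None:r.append(f[1]-y)
    return r
s=least_squares(res,[515,-230,1.6]);q=s.x;print(q,s.fun.round(1))
f=lambda p,z:F(q,ray(c,*o(p),z)).round(1)
print("strip end",f((220,215),14),"near",f((457,190),14),"tab",f((505,190),14))
print("roller L,R",f((512,160),38),f((664,160),38),"strip sides",f((340,165),14),f((340,242),14))
Rm=lambda x,y:q[:2]+np.array([np.cos(q[2])*x-np.sin(q[2])*y,np.sin(q[2])*x+np.cos(q[2])*y])
print("rest",Rm(-90,0),"end",Rm(88,0))
E
```

```text
[ 518.77286161 -188.36719442    1.65090336] [-0.2 -0.1  0.6 -0.3  4.   5.1 -0.7  0.3 -3.5 -5.3]
strip end [38.1  0.7] near [-43.6   0.3] tab [-60.    2.1]
roller L,R [-65.1  -2.2] [-116.     3.1] strip sides [ -4.2 -12.7] [-2.2 14.4]
rest [ 525.97478631 -278.07857764] end [ 511.73097967 -100.64939748]
```

The fit is consistent: the length matches, the strip's end is at fixture x=+38, and the roller is at about -90. I plan to straddle the roller with the fingers partly open and the tips at z≈44, so the rear finger pushes out and the front finger pushes back.

>>> {"api": "arm_command", "payload": {"targets": [[-60,-16,0,-8,0.75],[-110,-30,0,-16,0.75],[-155,-43,0,-24.6,0.75],[-200,-56,0,-24.6,0.75],[-245,-68,0,-24.6,0.75]]}}

```text
t: 0.6
eef_pos: [415.5, 442.7, 214.5]
tcp_rot: [-3.141, -0.0, -3.06]
ft_force: [0.8, 0.9, 0.6]
opening: 0.753
grip_force: 0.0
```

```bash
python3 - <<'E'
from cell import env
s=env.state();print(s["t"],s["eef_pos"],s["tcp_rot"],s["joints"],s["opening"])
E
```

```text
0.6 [415.49697495 442.74573054 214.47481851] [-3.14138980e+00 -3.31480109e-04 -3.06014647e+00] [ 7.08373727e-01  4.65743832e-01  1.60443537e+00  3.43796137e-05
  1.07180090e+00 -9.43885276e-01] 0.7532247723500352
```

>>> {"api": "arm_command", "payload": {"targets": [[-20,-45,0,0,0.75],[-40,-90,0,0,0.75],[-50,-138,0,0,0.75],[-52,-187,0,0,0.75],[-52,-236,0,0,0.75]]}}

```text
t: 1.1
eef_pos: [485.2, 211.2, 214.3]
tcp_rot: [-3.142, -0.0, -3.061]
ft_force: [0.2, -0.0, 0.5]
opening: 0.753
grip_force: 0.0
```

>>> {"api": "arm_command", "payload": {"targets": [[0,-49,0,0,0.75],[0,-98,0,0,0.75],[0,-147,0,0,0.75],[0,-196,0,0,0.75],[0,-245,0,0,0.75]]}}

```text
t: 1.6
eef_pos: [504.5, -33.0, 214.6]
tcp_rot: [3.141, -0.0, -3.061]
ft_force: [1.2, 0.4, -0.4]
opening: 0.75
grip_force: 0.0
```

>>> {"api": "arm_command", "payload": {"targets": [[0,-49,0,0,0.75],[0,-98,0,0,0.75],[0,-147,0,0,0.75],[0,-190,0,0,0.75],[0,-190,0,0,0.75]]}}

```text
t: 2.1
eef_pos: [520.1, -224.9, 214.0]
tcp_rot: [-3.141, -0.0, -3.065]
ft_force: [0.0, 1.0, -0.2]
opening: 0.752
grip_force: 0.0
```

```bash
cat >> h.py <<'E'
from scipy.spatial.transform import Rotation
Q=np.array([518.77,-188.37,1.6509])
def fx(p):
    c,s=np.cos(Q[2]),np.sin(Q[2]);d=np.asarray(p)[:2]-Q[:2];return np.array([c*d[0]+s*d[1],-s*d[0]+c*d[1]])
def wx(x,y,z):
    c,s=np.cos(Q[2]),np.sin(Q[2]);return np.array([Q[0]+c*x-s*y,Q[1]+s*x+c*y,z])
def wristT(s,c):
    T=np.eye(4);T[:3,:3]=Rotation.from_euler("xyz",s["tcp_rot"]).as_matrix();T[:3,3]=s["eef_pos"];return T@c["hand_eye"]
E
python3 - <<'E'
from cell import env
from h import *
import cv2,pickle
s=env.state();print(s["t"],s["eef_pos"],s["tcp_rot"],s["joints"],"fix",fx(s["eef_pos"]))
c=env.read_camera("wrist");T=wristT(s,c);pickle.dump((c,T),open("w.pkl","wb"))
im=c["frame"][:,:,::-1].copy()
for x,y,z in [(88,-38,28),(88,38,28),(88,0,14),(38,0,14),(-90,-22.5,63),(-90,22.5,63),(-129,-38,34),(-129,38,34)]:
    p=proj(c,wx(x,y,z),T);print((x,y,z),p.round());cv2.drawMarker(im,tuple(int(v) for v in p),(0,0,255),0,10)
cv2.imwrite("pics/w1.png",im)
E
```

```text
2.1 [ 520.07992341 -224.93100896  213.9720112 ] [-3.14108673e+00 -1.40575936e-04 -3.06517311e+00] [-5.24524354e-01  4.08690805e-01  1.70530940e+00 -5.80363733e-04
  1.02742241e+00 -2.17144024e+00] fix [-36.54859051   1.61981707]
(88, -38, 28) [452. 250.]
(88, 38, 28) [460. 167.]
(88, 0, 14) [451. 207.]
(38, 0, 14) [397. 207.]
(-90, -22.5, 63) [252. 246.]
(-90, 22.5, 63) [249. 193.]
(-129, -38, 34) [215. 253.]
(-129, 38, 34) [208. 169.]
```

View pics/w1.png

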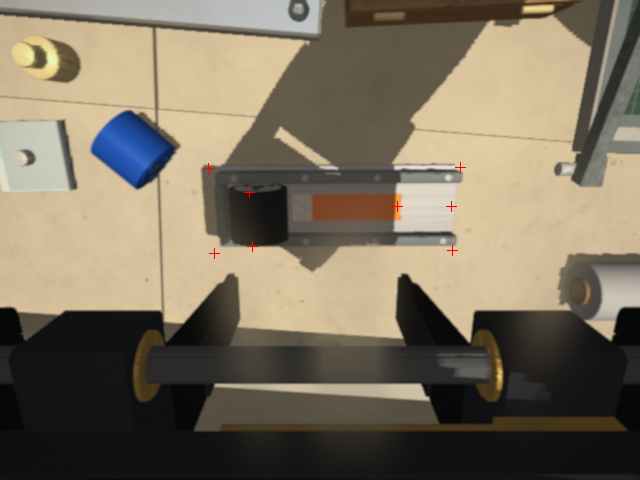

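The wrist picture confirms the fit. The fixture spans px 210-460, with the roller centred near px (259,214), and the overlay is within about 3 mm. Now I'll move over the roller and descend.

>>> {"api": "arm_command", "payload": {"targets": [[1,-45,0,0,0.75],[1,-53.5,0,0,0.75],[1,-53.5,40,0,0.75],[1,-53.5,80,0,0.75],[1,-53.5,100,0,0.75]]}}

```text
t: 2.65
eef_pos: [522.3, -271.9, 111.7]
tcp_rot: [3.139, -0.003, -3.061]
ft_force: [0.3, 0.1, -0.1]
opening: 0.75
grip_force: 0.0
```

```bash
python3 - <<'E'
from cell import env
from h import *
import cv2,pickle
s=env.state();print(s["t"],s["eef_pos"],s["tcp_rot"],"fix",fx(s["eef_pos"]))
c=env.read_camera("wrist");T=wristT(s,c);pickle.dump((c,T),open("w.pkl","wb"))
for x,y,z in [(88,0,14),(38,0,14),(-90,-22.5,38),(-90,22.5,38),(-115,0,38),(-65,0,38)]:
    print((x,y,z),proj(c,wx(x,y,z),T).round())
tc=s["eef_pos"]
for d in(-35.6,35.6):
    print("tip",proj(c,tc+np.array([-.08*d,.997*d,0]),T).round())
cv2.imwrite("pics/w2.png",c["frame"][:,:,::-1])
E
```

```text
2.65 [ 522.34942812 -271.87091649  111.74231934] [ 3.13893025e+00 -2.88268205e-03 -3.06051034e+00] fix [-83.51958259   3.11362889]
(88, 0, 14) [565. 241.]
(38, 0, 14) [492. 241.]
(-90, -22.5, 38) [306. 285.]
(-90, 22.5, 38) [305. 217.]
(-115, 0, 38) [266. 252.]
(-65, 0, 38) [345. 252.]
tip [237. 296.]
tip [394. 296.]
```

View pics/w2.png

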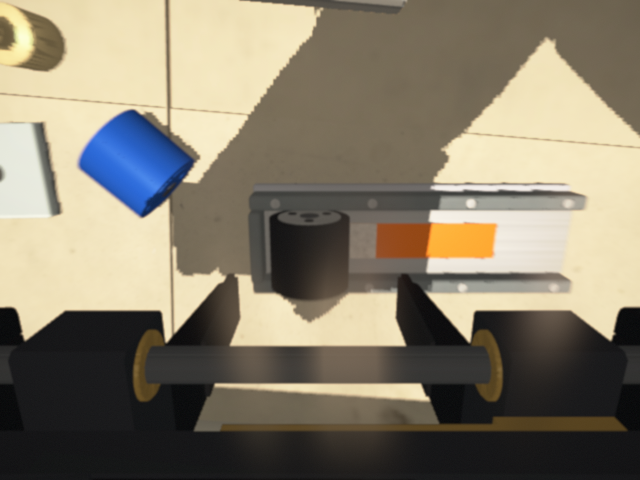

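The roller spans px 271-349, with the fingertips' inner edges at 239 and 397, so it is straddled. The fixture is about 1.5 mm further along +x than I fitted. Continuing down to z≈44.

>>> {"api": "arm_command", "payload": {"targets": [[-1,0,0,0,0.75],[-2,1,20,0,0.75],[-2,1,45,0,0.75],[-2,1,60,0,0.75],[-2,1,66,0,0.75]]}}

```text
t: 3.2
eef_pos: [525.7, -272.2, 48.9]
tcp_rot: [-3.142, 0.0, -3.061]
ft_force: [0.3, -1.0, -0.5]
opening: 0.754
grip_force: 0.0
```

>>> {"api": "arm_command", "payload": {"targets": [[0,0,0,0,0.75],[0,0,0,0,0.75]]}}

```text
t: 3.4
eef_pos: [526.0, -272.8, 50.0]
tcp_rot: [-3.141, 0.002, -3.061]
ft_force: [0.6, -0.2, -0.1]
opening: 0.75
grip_force: 0.0
```

```bash
cat > st.py <<'E'
from cell import env
from h import *
s=env.state();print(s["t"],s["eef_pos"],s["tcp_rot"][2],"fix",fx(s["eef_pos"]),"F",s["ft_force"])
E
python3 st.py
```

```text
3.4 [ 526.02185488 -272.83315877   49.95671613] -3.0607722692743837 fix [-84.77259973  -0.47002519] F [ 0.57730666 -0.16925862 -0.10370941]
```

>>> {"api": "arm_command", "payload": {"targets": [[0,0,4,0,0.75],[0,1,6,0,0.75],[0,4,6,0,0.75],[0,8,6,0,0.75],[0,12,6,0,0.75]]}}

```text
t: 3.9
eef_pos: [524.5, -260.6, 42.8]
tcp_rot: [-3.141, 0.001, -3.061]
ft_force: [1.3, -2.2, 0.2]
opening: 0.752
grip_force: 0.7
```

```bash
python3 st.py
```

```text
3.9 [ 524.54443504 -260.57358348   42.80529785] -3.060974443452645 fix [-7.24341156e+01  2.16700539e-02] F [ 1.26731613 -2.19946644  0.17874711]
```

>>> {"api": "arm_command", "payload": {"targets": [[0,5,-1,0,0.75],[0,10,-1,0,0.75],[0,15,-1,0,0.75],[0,20,-1,0,0.75],[0,25,-1,0,0.75]]}}

```text
t: 4.4
eef_pos: [522.3, -235.2, 43.5]
tcp_rot: [3.141, -0.0, -3.061]
ft_force: [0.4, -0.1, -0.6]
opening: 0.748
grip_force: 0.1
```

>>> {"api": "arm_command", "payload": {"targets": [[0,5,0,0,0.75],[0,10,0,0,0.75],[0,15,0,0,0.75],[0,20,0,0,0.75],[0,25,0,0,0.75]]}}

```text
t: 4.9
eef_pos: [520.3, -210.5, 43.6]
tcp_rot: [3.141, 0.0, -3.061]
ft_force: [0.1, -0.2, 0.4]
opening: 0.748
grip_force: 0.1
```

```bash
python3 - <<'E'
from cell import env
import cv2
exec(open("st.py").read())
c=env.read_camera("wrist");cv2.imwrite("pics/w3.png",c["frame"][:,:,::-1])
E
```

```text
4.9 [ 520.30049193 -210.47869546   43.60361519] -3.0610723530164528 fix [-22.16026903   0.24351009] F [ 0.1104776  -0.15371786  0.38398922]
```

View pics/w3.png

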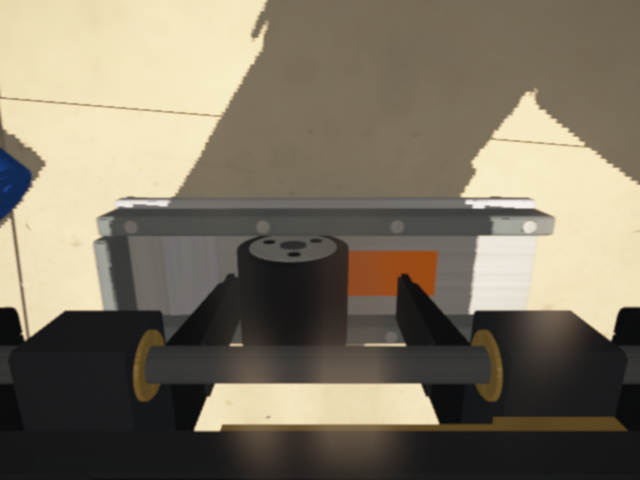

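The roller touches the rear finger (px 238), is out of its rest and straight between the guides. I'll continue pushing.

>>> {"api": "arm_command", "payload": {"targets": [[0,5,0,0,0.75],[0,10,0,0,0.75],[0,15,0,0,0.75],[0,20,0,0,0.75],[0,25,0,0,0.75]]}}

```text
t: 5.45
eef_pos: [518.3, -185.5, 43.6]
tcp_rot: [3.142, 0.0, -3.061]
ft_force: [-0.8, -0.8, -0.4]
opening: 0.746
grip_force: 0.2
```

>>> {"api": "arm_command", "payload": {"targets": [[0,5,0,0,0.75],[0,10,0,0,0.75],[0,15,0,0,0.75],[0,20,0,0,0.75],[0,25,0,0,0.75]]}}

```text
t: 5.95
eef_pos: [516.3, -160.6, 43.6]
tcp_rot: [3.141, 0.0, -3.061]
ft_force: [0.5, -0.0, 0.7]
opening: 0.752
grip_force: 0.1
```

>>> {"api": "arm_command", "payload": {"targets": [[0,5,0,0,0.75],[0,10,0,0,0.75],[0,15,0,0,0.75],[0,20,0,0,0.75],[0,25,0,0,0.75]]}}

```text
t: 6.45
eef_pos: [514.3, -135.7, 43.6]
tcp_rot: [3.142, 0.0, -3.061]
ft_force: [1.0, -0.7, -0.0]
opening: 0.75
grip_force: 0.1
```

>>> {"api": "arm_command", "payload": {"targets": [[0,5,0,0,0.75],[0,9,0,0,0.75],[0,12,0,0,0.75],[0,14,0,0,0.75],[0,15,0,0,0.75]]}}

```text
t: 6.95
eef_pos: [513.1, -121.0, 43.6]
tcp_rot: [3.142, 0.0, -3.061]
ft_force: [0.5, -0.4, -0.1]
opening: 0.751
grip_force: 0.0
```

>>> {"api": "arm_command", "payload": {"targets": [[0,0,0,0,0.75],[0,0,0,0,0.75],[0,0,0,0,0.75],[0,0,0,0,0.75],[0,0,0,0,0.75]]}}

```text
t: 7.45
eef_pos: [513.1, -121.3, 43.6]
tcp_rot: [3.142, 0.0, -3.061]
ft_force: [0.4, 0.7, 0.2]
opening: 0.747
grip_force: 0.0
```

```bash
python3 - <<'E'
from cell import env
import cv2
exec(open("st.py").read())
c=env.read_camera("wrist");cv2.imwrite("pics/w4.png",c["frame"][:,:,::-1])
T=wristT(s,c)
for x,y,z in [(39.5,-12,14),(39.5,12,14),(89.5,0,14),(89.5,24,14)]:print(x,y,proj(c,wx(x,y,z),T).round())
E
```

```text
7.45 [ 513.10263306 -121.25311469   43.61530532] -3.061162543531276 fix [67.35516094  0.27863276] F [0.42204613 0.70410318 0.2005443 ]
39.5 -12 [264. 294.]
39.5 12 [262. 251.]
89.5 0 [358. 273.]
89.5 24 [359. 229.]
```

View pics/w4.png

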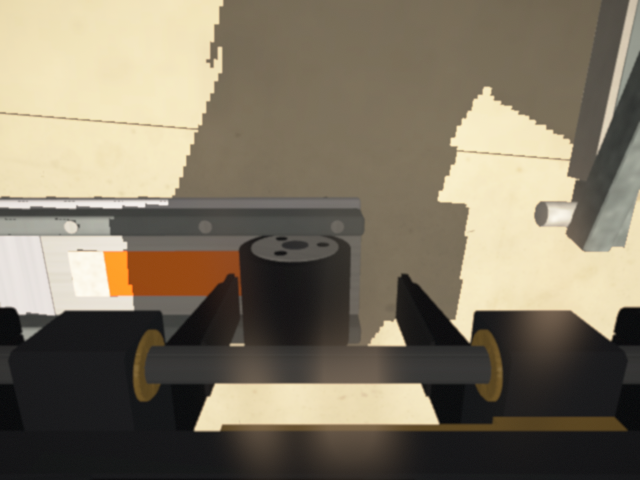

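The roller stopped at true x≈57, beyond the strip end at 38 and about 30 mm short of the edge. Its end-disc holes have turned, so it rolled. I'll roll it back with the front finger.

>>> {"api": "arm_command", "payload": {"targets": [[0,-4,0,0,0.75],[0,-8,0,0,0.75],[0,-12,0,0,0.75],[0,-16,0,0,0.75],[0,-20,0,0,0.75]]}}

```text
t: 8.0
eef_pos: [514.8, -141.6, 43.6]
tcp_rot: [3.142, 0.0, -3.061]
ft_force: [0.9, -0.5, -0.4]
opening: 0.751
grip_force: 0.0
```

>>> {"api": "arm_command", "payload": {"targets": [[0,-5,0,0,0.75],[0,-10,0,0,0.75],[0,-15,0,0,0.75],[0,-20,0,0,0.75],[0,-25,0,0,0.75]]}}

```text
t: 8.5
eef_pos: [516.8, -166.5, 43.6]
tcp_rot: [3.142, 0.0, -3.061]
ft_force: [0.1, 0.8, -0.3]
opening: 0.749
grip_force: 0.1
```

>>> {"api": "arm_command", "payload": {"targets": [[0,-5,0,0,0.75],[0,-10,0,0,0.75],[0,-15,0,0,0.75],[0,-20,0,0,0.75],[0,-25,0,0,0.75]]}}

```text
t: 9.0
eef_pos: [518.8, -191.4, 43.6]
tcp_rot: [3.142, 0.0, -3.061]
ft_force: [0.3, 0.0, -0.4]
opening: 0.744
grip_force: 0.1
```

>>> {"api": "arm_command", "payload": {"targets": [[0,-5,0,0,0.75],[0,-10,0,0,0.75],[0,-15,0,0,0.75],[0,-20,0,0,0.75],[0,-25,0,0,0.75]]}}

```text
t: 9.5
eef_pos: [520.8, -216.3, 43.6]
tcp_rot: [3.141, 0.0, -3.061]
ft_force: [0.5, 0.3, -0.1]
opening: 0.748
grip_force: 0.1
```

>>> {"api": "arm_command", "payload": {"targets": [[0,-5,0,0,0.75],[0,-10,0,0,0.75],[0,-15,0,0,0.75],[0,-20,0,0,0.75],[0,-25,0,0,0.75]]}}

```text
t: 10.0
eef_pos: [522.8, -241.2, 43.6]
tcp_rot: [3.142, 0.0, -3.061]
ft_force: [-0.1, 0.9, -0.2]
opening: 0.749
grip_force: 0.1
```

```bash
python3 st.py
```

```text
10.0 [ 522.81469458 -241.21902671   43.58426662] -3.061006195302825 fix [-53.00321038   0.19715035] F [-0.13654981  0.85351352 -0.17141725]
```

>>> {"api": "arm_command", "payload": {"targets": [[0,-5,0,0,0.75],[0,-10,0,0,0.75],[0,-15,0,0,0.75],[0,-20,0,0,0.75],[0,-24,0,0,0.75]]}}

```text
t: 10.5
eef_pos: [524.8, -265.2, 43.6]
tcp_rot: [-3.142, 0.0, -3.061]
ft_force: [0.5, 0.1, -0.6]
opening: 0.749
grip_force: 0.0
```

>>> {"api": "arm_command", "payload": {"targets": [[0,-4,0,0,0.75],[0,-8,0,0,0.75],[0,-12,0,0,0.75],[0,-16,0,0,0.75],[0,-19,0,0,0.75]]}}

```text
t: 11.0
eef_pos: [526.3, -284.0, 43.6]
tcp_rot: [3.142, 0.0, -3.061]
ft_force: [0.4, 0.0, -0.4]
opening: 0.754
grip_force: 0.0
```

>>> {"api": "arm_command", "payload": {"targets": [[0,0,0,0,0.75],[0,3,0,0,0.75],[0,7,0,0,0.75],[0,8,0,0,0.75],[0,8,0,0,0.75]]}}

```text
t: 11.5
eef_pos: [525.6, -275.2, 43.7]
tcp_rot: [3.141, 0.0, -3.06]
ft_force: [-0.2, 0.2, -0.8]
opening: 0.75
grip_force: 0.0
```

```bash
python3 - <<'E'
from cell import env
import cv2
exec(open("st.py").read())
c=env.read_camera("wrist");cv2.imwrite("pics/w5.png",c["frame"][:,:,::-1])
E
```

```text
11.5 [ 525.63043456 -275.24588267   43.66374562] -3.060469064984488 fix [-87.14626634   0.11320144] F [-0.22369712  0.24498014 -0.79881851]
```

View pics/w5.png

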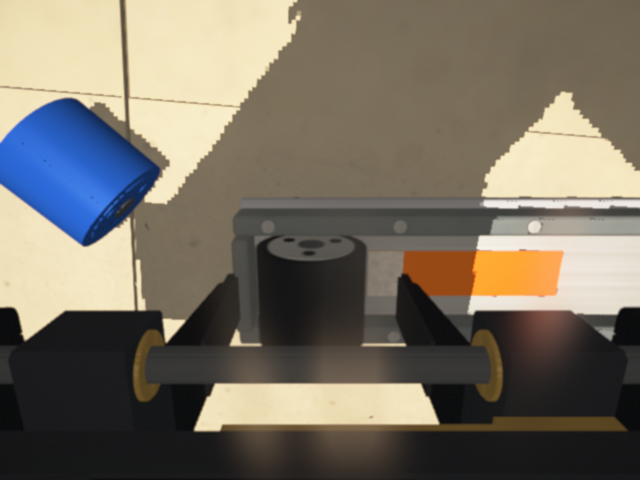

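The roller sits between the fingers (px 258-366), touching neither, by the stop bar. I'll lift clear and compare with the starting picture.

>>> {"api": "arm_command", "payload": {"targets": [[0,-3,-5,0,0.75],[0,-3,-25,0,0.75],[0,-3,-60,0,0.75],[0,-3,-105,0,0.75],[0,-3,-150,0,0.75]]}}

```text
t: 12.05
eef_pos: [525.5, -278.8, 195.4]
tcp_rot: [3.141, -0.0, -3.061]
ft_force: [0.3, -0.5, 0.6]
opening: 0.753
grip_force: 0.0
```

>>> {"api": "arm_command", "payload": {"targets": [[0,49,0,0,0.75],[0,98,0,0,0.75],[0,147,0,0,0.75],[0,196,0,0,0.75],[0,245,0,0,0.75]]}}

```text
t: 12.55
eef_pos: [505.7, -32.9, 194.2]
tcp_rot: [-3.141, 0.001, -3.062]
ft_force: [1.9, -0.3, 0.3]
opening: 0.751
grip_force: 0.0
```

>>> {"api": "arm_command", "payload": {"targets": [[0,49,0,0,0.75],[0,98,0,0,0.75],[0,147,0,0,0.75],[0,147,0,0,0.75],[0,147,0,0,0.75]]}}

```text
t: 13.05
eef_pos: [494.2, 112.8, 194.0]
tcp_rot: [-3.142, 0.0, -3.059]
ft_force: [1.1, -0.8, 0.2]
opening: 0.754
grip_force: 0.0
```

```bash
python3 - <<'E'
from cell import env
import cv2,pickle,numpy as np
exec(open("st.py").read())
a=pickle.load(open("cams.pkl","rb"))["top"]["frame"];b=env.read_camera("top")["frame"]
f=lambda im:cv2.resize(im[185:260,165:315,::-1],(800,300),interpolation=cv2.INTER_CUBIC)
cv2.imwrite("pics/cmp.png",np.vstack([f(a),f(b)]))
for im in(a,b):
    m=im[200:228,255:295].max(2)<95;print(m.sum(),np.argwhere(m).mean(0))
E
```

```text
13.05 [494.21210915 112.79972283 193.97167294] -3.0585252953979114 fix [302.16907097   0.38013443] F [ 1.05119147 -0.80394052  0.20103499]
701 [13.7532097  19.50356633]
702 [13.84188034 19.53846154]
```

View pics/cmp.png

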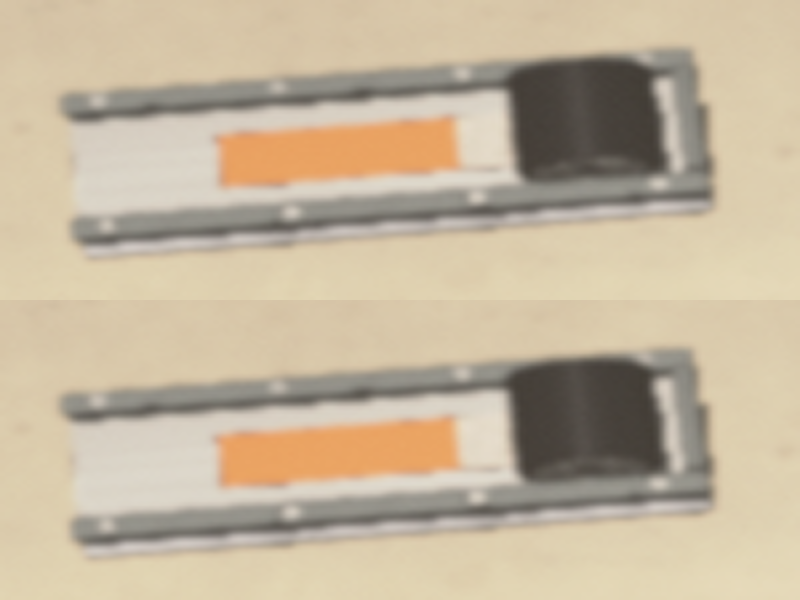

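The roller is back where it started, to within about 0.1 px, and the arm is clear.

```bash
python3 -c "
from cell import env
print(env.job_done())"
```

```text
the job is handed in; nothing more can be done
None
```

The roller rolled out over the whole strip, stopped on the bare steel about 19 mm past its end, then rolled back into its parking rest; I've handed the job in, but no verdict came back.

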